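Refile a cased slide rule in a tight row

ROBOT

A 7-joint arm with a two-finger parallel gripper is mounted at the origin on the work surface. World frame = base frame: x ahead of the robot, y to its left, z up, the work surface at z = 0. Lengths are in m, angles in rad, forces in N, time in s.
With the tool pointing down it reaches from about 0.4 to 0.9 m from the base axis. Payload 5.5 kg.
Tool frame: the origin (TCP) lies between the finger pads, 19 mm behind the fingertips; this is the grasp point; z points along the fingers, y is the line along which they close (so a half turn about z gives the same grasp; the last joint's range is limited). The gripper opens to 92 mm and grips with 3 to 60 N. Pads are 19 mm wide; open, the fingers measure 130 mm over their backs; the gripper's body (75 mm by 190 mm) begins 47 mm behind the grasp point.
Start: joints at [0.263, 0.501, -0.427, 1.55, 0.221, 1.138, -0.21], TCP at [0.65, 0, 0.246] pointing down, gripper open.
Joint ranges: [-2.88, 2.88], [-0.31, 2.03], [-1.54, 1.56], [0.2, 2.42], [-1.41, 4.55], [0.19, 2.02], [-2.57, 2.57]. Speed limits (rad/s): [2.57, 2.57, 3.14, 3.14, 3.14, 3.14, 3.14].

INTERFACE

Orientations are given as a unit quaternion [x, y, z, w].
In Python, from bench import manip, effector, viewer gives the robot as it stands. Calls block until the motion is done:
- manip.move_pose(position, orientation): joint-space move of the TCP to a pose.
- manip.servo_line(position, ori=None, vel=0.15): straight line of the TCP; ori=None keeps the orientation; vel is the mean speed in m/s.
- manip.movej(angles): joint-space move.
- effector.open_jaws() and effector.close(f_grip=None): open the fingers fully, or close them until they stop; f_grip is the grip in N (None keeps the last).
- manip.sleep(seconds).
- manip.solve_ik(position, orientation): joint angles nearest the present ones, or None.
- viewer.get_image(name): name is "scene" or "side" or "wrist"; returns the picture (480x640x3 uint8, red, green, blue); there is no depth.
- viewer.get_calibration(name): a dict with "vfov" (degrees; the focal length in pixels is half the picture's height over the tangent of half this angle, whatever the lens; pixels are square), "cx", "cy" (the principal point, pixels), "eye" and "attitude" of the camera in the world. Camera axes: x right, y down, z forward; pixel columns grow to the right and rows downward; lengths in m; the calibration is good to about 2 mm. A picture is of the moment at which its call begins: read the wrist's pose just before it. get_calibration takes no time and is no camera call; for the wrist camera it gives the pose at the moment of the call.
A pose or a line that the arm cannot do raises manip.PlanningError and nothing moves.
- manip.hand_in(): hands the job in; it is judged then, once.
Readings, each from a call of its own:
- manip.current_clock(): time.
- manip.current_q(): joint angles.
- manip.current_joint_velocities(): joint speeds.
- manip.current_tau(): joint torques, N m.
- manip.current_tool_pos(): TCP position.
- manip.current_tcp_rot(): TCP orientation.
- manip.current_force(): force on the tool from outside, world axes, zero at the start.
- manip.current_wrist_torque(): the same for the moment, N m.
- manip.current_finger_gap(): finger opening in m.
- manip.current_gripper_force(): force on a finger pad.
Only numpy, scipy, OpenCV 4.12 (cv2) and the standard library are available. Lean on these libraries where they do the work, as an engineer would, in place of code of your own. Each camera call takes 0.05 s, during which the arm holds its last target. There are 200 camera calls.

TASK

Put the red-cased slide rule back in its place in the sloping beech stand, between the two dark cases and the two green ones: ease the neighbours apart to make room, then slide it in under the brass rail until it sits fully down on the tray beside them, all five flat on the tray in line, pulls up. Set it in by hand, do not let it drop, and leave the compass case, paperweight and spring clamp where they are.

Things in the scene. Friction and masses are not known exactly. Their poses are not given: they have to be found in the camera images.
- tray: Sloping tray of the fixed beech stand. Origin: middle of its floor's upper face, 65 mm up. y runs along the row, to the left; z is the floor's normal, leaning 30 deg from vertical towards the robot; x runs up the slope, away from it. Inside: x = -69 to 69 mm between lips 12 mm high, y = -62 to 62 mm between cheeks 32 mm high. Lined with slick white plastic (friction 0.12).
- rail_mid (a point): Middle of the fixed brass rail, 16 mm thick, over the tray along y; its 12 mm upright posts stand 86 mm either side. It lies at x = 85, z = 149 mm in the tray's frame (237 mm above the counter). A gripper pointing straight down at the pulls hits it; one lying along the tray's z axis passes in front of it. The stand's foot covers 160 x 172 mm, tray in the middle.
- red_rule: Loose slide rule, red case, upright on its long edge on the counter. Case 130 (x) x 22 (y) x 34 mm (z); cream rule edge 12 mm thick up to z = 42; at the middle an aluminium pull 24 (x) x 10 (y) mm, z = 42 to 72 mm. Origin: centre of the underside, z up. Alike end for end. About 160 g. Good grasp: pinch the pull along x, tool along z, TCP at z = 64 to 66 mm.
- dark_outer: Black-brown case at the left (+y) end of the row. Shape, size, mass and axes like red_rule; origin at the centre of its underside, which rests on the tray floor; axes parallel to the tray's, pull up.
- dark_inner: Second black-brown case, next to dark_outer on its -y side. Shape, size, mass and axes like red_rule; origin at the centre of its underside, which rests on the tray floor; axes parallel to the tray's, pull up.
- green_inner: Dark green case, next to dark_inner on its -y side; the red case belongs between these two. At the start they stand 0 to 3 mm apart. Shape, size, mass and axes like red_rule; origin at the centre of its underside, which rests on the tray floor; axes parallel to the tray's, pull up.
- green_outer: Dark green case at the right (-y) end of the row. Shape, size, mass and axes like red_rule; origin at the centre of its underside, which rests on the tray floor; axes parallel to the tray's, pull up.
- compass_case: Tan bakelite compass case, 120 x 50 x 24 mm, loose on the counter, origin at the centre of its underside, x along its length. Leave alone.
- paperweight: Green glass paperweight dome, 74 mm across, 40 mm high, loose on the counter, origin at the centre of its underside. Leave alone.
- spring_clamp: Brass spring clamp, 77 x 22 x 21 mm, loose on the counter, origin at the centre of its underside, x along its length. Leave alone.
Not all that is in view belongs to the job. What is shaped like the green_inner but pink is not meant.

How it is judged:
On the way:
1. The inner dark and inner green cases have been parted by the thickness of a case (22 mm) (y of green_inner in the frame of dark_inner below -0.0435 m), for 0.2 s.
At the end, for the whole second after the job is handed in: All five cases rest on the tray floor (underside within 4 mm of it, within 9 mm of the tray's middle along the slope), pulls up, square to the floor within 0.10 rad and in line with the tray within 0.15 rad, in the order dark, dark, red, green, green from the left, at rest and released (z of dark_outer in the frame of tray between -0.004 and 0.004 m and x of dark_outer in the frame of tray between -0.009 and 0.009 m and y of dark_outer in the frame of tray between -0.054 and 0.054 m and angle between the z axis of each of dark_outer, dark_inner, green_inner, green_outer, red_rule and the z axis of tray, either way round below 0.1 rad and angle between the x axis of each of dark_outer, dark_inner, green_inner, green_outer, red_rule and the x axis of tray, either way round below 0.15 rad and linear speed of each of dark_outer, dark_inner, green_inner, green_outer, red_rule below 0.01 m/s and z of dark_inner in the frame of tray between -0.004 and 0.004 m and x of dark_inner in the frame of tray between -0.009 and 0.009 m and y of dark_inner in the frame of tray between -0.054 and 0.054 m and z of green_inner in the frame of tray between -0.004 and 0.004 m and x of green_inner in the frame of tray between -0.009 and 0.009 m and y of green_inner in the frame of tray between -0.054 and 0.054 m and z of green_outer in the frame of tray between -0.004 and 0.004 m and x of green_outer in the frame of tray between -0.009 and 0.009 m and y of green_outer in the frame of tray between -0.054 and 0.054 m and z of red_rule in the frame of tray between -0.004 and 0.004 m and x of red_rule in the frame of tray between -0.009 and 0.009 m and y of red_rule in the frame of tray between -0.054 and 0.054 m and angle between red_rule's own z axis and vertical below 1 rad and y of red_rule in the frame of dark_inner below -0.019 m and y of red_rule in the frame of green_inner above 0.019 m and y of dark_outer in the frame of dark_inner above 0.019 m and y of green_outer in the frame of green_inner below -0.019 m); the robot touches nothing.
It fails at once if compass case was moved more than 20 mm (distance of compass_case from where it was at the start of the episode above 0.02 m).
It fails at once if paperweight was moved more than 20 mm (distance of paperweight from where it was at the start of the episode above 0.02 m).
It fails at once if spring clamp was moved more than 20 mm (distance of spring_clamp from where it was at the start of the episode above 0.02 m).
It fails at once if the red rule was dropped (falling faster than 0.6 m/s, out of the fingers: a drop of some 20 mm) (linear speed of red_rule above 0.6 m/s and contact force between the fingers and red_rule below 0.05 N).
It also fails if it takes over 64 s, if anything falls off the work surface, if the arm or the gripper's body presses on something with over 40 N, if the wrist force passes 120 N, or if a joint passes its speed limit or range.

## Working session

There is one attempt and no reset: what is moved stays moved. The work goes in short steps, each a Python script; the robot and the scene stay as the last script left them, time stands still between calls to the robot, and variables do not carry over. Pictures are saved under pics/ and viewed, at most 10 in all, crops included, and the job is handed in when it is done.

```bash
ls; mkdir -p pics
python3 - <<'E'
from bench import manip, effector, viewer
import cv2,numpy as np
for n in ["scene","side"]:
    im=viewer.get_image(n); cv2.imwrite(f"pics/{n}0.png",im[:,:,::-1]); print(n,viewer.get_calibration(n))
print(viewer.get_calibration("wrist"),manip.current_tool_pos(),manip.current_tcp_rot(),manip.current_clock())
E
```

```text
pics
scene {'vfov': 46.2099990727419, 'cx': 332.672326985716, 'cy': 241.39839063832517, 'eye': array([1.228999 , 0.0680041, 1.2642898]), 'attitude': array([ 0.65111061,  0.71470455, -0.19038212, -0.17031449])}
side {'vfov': 49.940948574067505, 'cx': 314.6825123813252, 'cy': 238.53068533784, 'eye': array([0.18214944, 0.57694493, 0.86594608]), 'attitude': array([-0.29300111,  0.87655592, -0.36312956,  0.11805508])}
{'vfov': 60.40401979268091, 'cx': 321.2999424647256, 'cy': 244.1743585844779, 'eye': array([0.64994518, 0.08220862, 0.38530229]), 'attitude': array([ 9.88380627e-01, -8.08212872e-06, -5.54310064e-04,  1.51998124e-01])} [ 6.49421928e-01 -3.81877436e-05  2.44604006e-01] [ 7.07090162e-01  7.07122899e-01 -5.65369958e-04 -6.23709356e-04] 0.1
```

View pics/scene0.png

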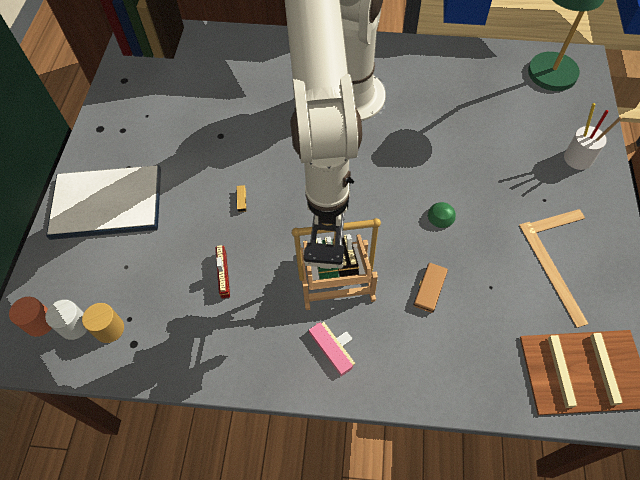

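View pics/side0.png

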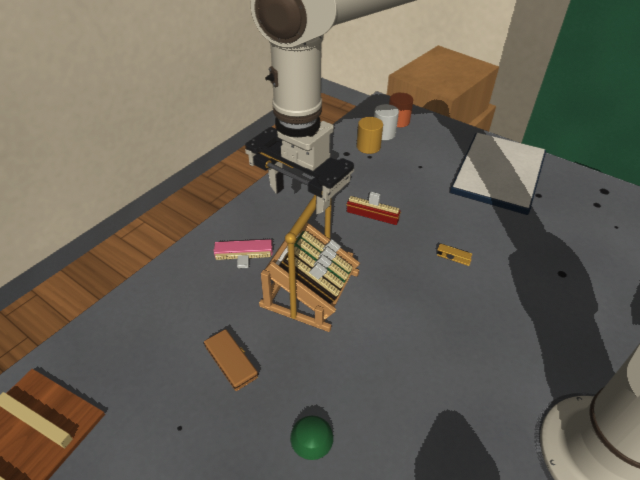

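The scene view shows the stand around (338,265), with rail ends near (296,232) and (378,222). The red rule is at (222,271), the compass case at (431,287), the paperweight at (441,214) and the clamp at (241,198). The pink decoy is at (331,348). In the side view the gripper covers part of the scene, so I'll write helpers, locate things roughly and check the gripper body's thickness.

```bash
cat > h.py <<'E'
from bench import manip, effector, viewer
import cv2,numpy as np
from scipy.spatial.transform import Rotation as R
def ray(c,uv):
    f=240/np.tan(np.radians(c['vfov'])/2)
    d=np.array([(uv[0]-c['cx'])/f,(uv[1]-c['cy'])/f,1.])
    return c['eye'],R.from_quat(c['attitude']).apply(d/np.linalg.norm(d))
def onz(c,uv,z):
    e,d=ray(c,uv); return e+d*(z-e[2])/d[2]
def proj(c,p):
    f=240/np.tan(np.radians(c['vfov'])/2)
    q=R.from_quat(c['attitude']).inv().apply(np.array(p)-c['eye']); q=np.atleast_2d(q)
    return np.c_[q[:,0]/q[:,2]*f+c['cx'],q[:,1]/q[:,2]*f+c['cy']]
def tri(l):
    A=0;b=0
    for e,d in l:
        M=np.eye(3)-np.outer(d,d);A=A+M;b=b+M@e
    return np.linalg.solve(A,b)
E
python3 - <<'E'
from h import *
cs=viewer.get_calibration('scene');cd=viewer.get_calibration('side')
for n,uv in dict(railR=(296,232),railL=(378,222)).items(): print(n,onz(cs,uv,.237))
for uv in [(290,239),(327,197)]: print('side rail',onz(cd,uv,.237))
ims=cv2.imread('pics/scene0.png');imd=cv2.imread('pics/side0.png')
for n,im,c in [('scene',ims,cs),('side',imd,cd)]:
    hsv=cv2.cvtColor(im,cv2.COLOR_BGR2HSV)
    m=(((hsv[...,0]<6)|(hsv[...,0]>174))&(hsv[...,1]>170)&(hsv[...,2]>60)).astype('u1')
    k,_,st,ce=cv2.connectedComponentsWithStats(m)
    for i in range(1,k):
        if st[i,4]>40: print(n,st[i],ce[i],onz(c,ce[i],.02))
cr=cv2.resize(imd[30:230,220:420],None,fx=3,fy=3,interpolation=cv2.INTER_CUBIC)
cv2.imwrite('pics/grip.png',cr)
print(viewer.get_calibration('wrist'))
E
```

```text
railR [ 0.63275515 -0.07109726  0.237     ]
railL [0.59200912 0.10068022 0.237     ]
side rail [0.58798862 0.09972556 0.237     ]
side rail [ 0.60227217 -0.02869429  0.237     ]
scene [590 110  18  28  75] [599.34666667 122.72      ] [0.0637804  0.72435943 0.02      ]
scene [219 246  11  52 142] [224.92957746 277.30985915] [ 0.65110569 -0.25813541  0.02      ]
side [347 201  52  16 131] [372.74045802 208.88549618] [ 0.63128326 -0.26935651  0.02      ]
side [347 206  51  19 291] [372.13745704 215.12714777] [ 0.62028125 -0.24920384  0.02      ]
{'vfov': 60.40401979268091, 'cx': 321.2999424647256, 'cy': 244.1743585844779, 'eye': array([0.64994518, 0.08220862, 0.38530229]), 'attitude': array([ 9.88380627e-01, -8.08212872e-06, -5.54310064e-04,  1.51998124e-01])}
```

View pics/grip.png

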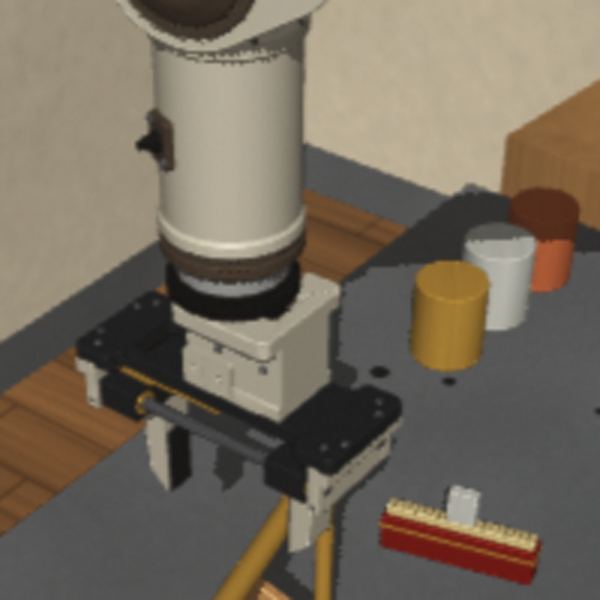

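Run:
```python
from h import *
cd=viewer.get_calibration('side')
for x in (-.095,.095):
  for y in (-.0375,.0375):
    for h in (.019*-1-.047,0,.03,.045,.06):
      p=proj(cd,[.6494+x,y,.2916+h])[0]; print(x,y,h,((p-[220,30])*3).round())
```

```text
-0.095 -0.0375 -0.066 [391. 538.]
-0.095 -0.0375 0 [398. 455.]
-0.095 -0.0375 0.03 [401. 414.]
-0.095 -0.0375 0.045 [402. 393.]
-0.095 -0.0375 0.06 [404. 371.]
-0.095 0.0375 -0.066 [321. 605.]
-0.095 0.0375 0 [323. 522.]
-0.095 0.0375 0.03 [325. 480.]
-0.095 0.0375 0.045 [325. 459.]
-0.095 0.0375 0.06 [326. 437.]
0.095 -0.0375 -0.066 [157. 424.]
0.095 -0.0375 0 [151. 342.]
0.095 -0.0375 0.03 [149. 302.]
0.095 -0.0375 0.045 [147. 281.]
0.095 -0.0375 0.06 [146. 260.]
0.095 0.0375 -0.066 [ 82. 481.]
0.095 0.0375 0 [ 72. 398.]
0.095 0.0375 0.03 [ 68. 357.]
0.095 0.0375 0.045 [ 65. 336.]
0.095 0.0375 0.06 [ 63. 315.]
```

The gripper body spans about 47–85 mm behind the TCP and ±95 mm along the closing axis. I'll have to lean the tool an extra ~0.35 rad at the pulls to stay in front of the rail. Next I lift clear and look at the stand and the red rule with the wrist camera.

```bash
cat >> h.py <<'E'
def trayR(yaw): # columns X,Y,Z of tray
    return R.from_euler('z',yaw)*R.from_euler('y',-np.pi/6)
def toolq(Rt,lean=0.): # tool x=tray Y, tool z=-Z, leaned 'lean' further toward robot
    M=(Rt*R.from_euler('y',-lean)).as_matrix()
    return R.from_matrix(np.c_[M[:,1],M[:,0],-M[:,2]]).as_quat()
def shot(n):
    c=viewer.get_calibration('wrist'); im=viewer.get_image('wrist'); cv2.imwrite(f'pics/{n}.png',im[:,:,::-1]); np.save(f'pics/{n}.npy',c,allow_pickle=True); return c,im
def load(n): return np.load(f'pics/{n}.npy',allow_pickle=True).item(),cv2.imread(f'pics/{n}.png')
E
python3 - <<'E'
from h import *
manip.servo_line([.65,0,.36],vel=.3)
Rt=trayR(.232);O=np.array([.612,.015,.065])
manip.move_pose(O+Rt.apply([-.04,-.02,.26]),toolq(Rt)); manip.sleep(.2)
shot('tray1')
manip.servo_line(O+Rt.apply([-.06,-.07,.30]),vel=.3)
q=[.70710678,.70710678,0,0]
manip.move_pose([.64,-.28,.30],q); manip.sleep(.2)
shot('red1'); 
cv2.imwrite('pics/scene1.png',viewer.get_image('scene')[:,:,::-1]);cv2.imwrite('pics/side1.png',viewer.get_image('side')[:,:,::-1])
print(manip.current_clock(),manip.current_tool_pos())
a=np.hstack([cv2.imread('pics/tray1.png'),cv2.imread('pics/red1.png')]);cv2.imwrite('pics/two.png',cv2.resize(a,(800,300),interpolation=cv2.INTER_AREA))
E
```

```text
3.65 [ 0.63977255 -0.27970484  0.30105384]
```

View pics/tray1.png

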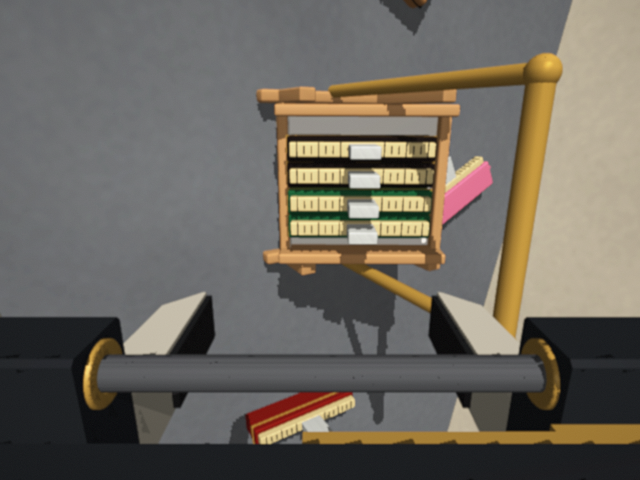

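View pics/red1.png

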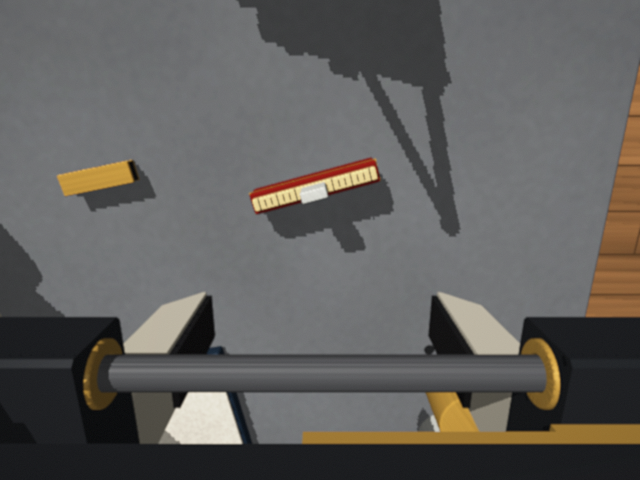

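tray1 shows white pulls near (365,152), (364,181), (363,209) and (362,236), with the cheeks at about rows 108 and 258. red1 shows the red rule with its pull at (314,192). I zoom in on the stand for accurate corners.

Run:
```python
import cv2,numpy as np
a=cv2.resize(cv2.imread('pics/tray1.png')[80:280,255:475],None,fx=3,fy=3,interpolation=cv2.INTER_CUBIC)
cv2.imwrite('pics/c1.png',a)
s=cv2.resize(cv2.imread('pics/side1.png')[180:340,230:390],None,fx=3.7,fy=3.7,interpolation=cv2.INTER_CUBIC)
cv2.imwrite('pics/c2.png',s)
```

```text
(no output)
```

View pics/c1.png

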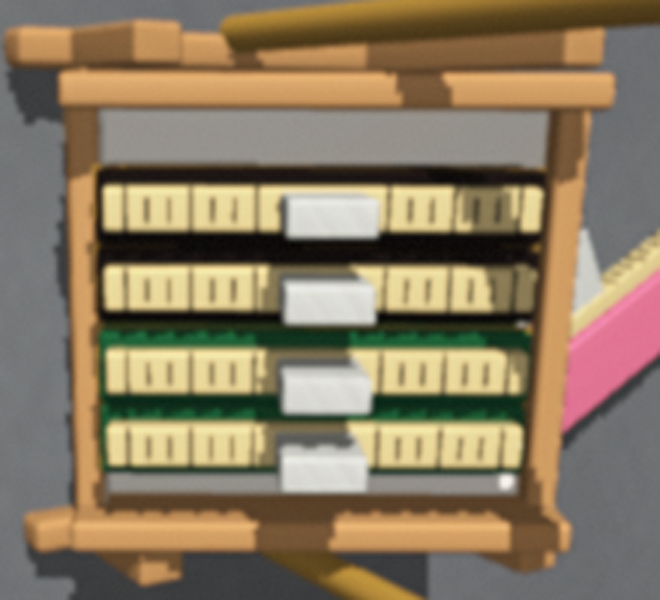

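View pics/c2.png

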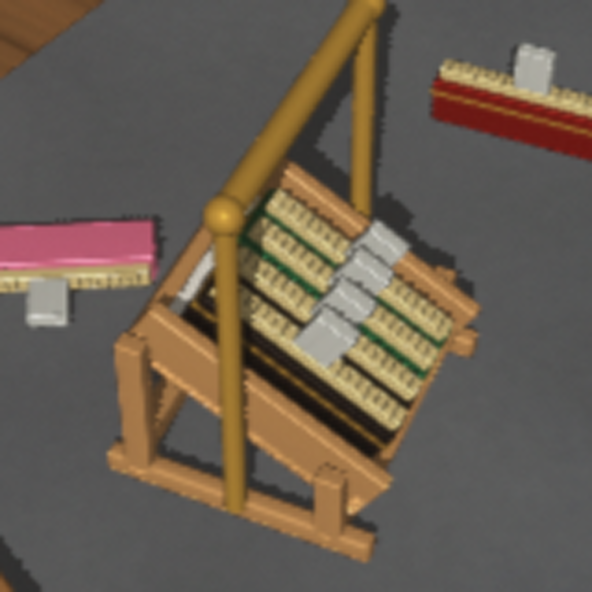

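The crops show the four cases resting in the row. Crop 1 has the pull tops at rows about 218, 304, 393 and 471. Crop 2 has the left rail ball at full-image (290.5,238.4) and the right one at (330,181.4). Now I fit the tray pose from these points.

Run:
```python
from h import *
from scipy.optimize import least_squares
ct,imt=load('tray1');cs=viewer.get_calibration('scene');cd=viewer.get_calibration('side')
W=lambda u,v:np.array([255+u/3,80+v/3])-[1/3,1/3]
ys=['do','di','gi','go']
rows=[(198,238),(283,325),(372,414),(452,491)]; cols=[(285,379),(283,376),(281,372),(281,367)]
cre=[(102,544,208),(103,537,288),(105,530,371),(106,522,446)]
def res(p):
    O=np.array([p[0],p[1],.065]);Rt=trayR(p[2]);s=p[3];y=p[4:8]
    P=lambda c,q:proj(c,O+Rt.apply(q))[0]
    r=[]
    for u,v,yy in [(110,107,.062),(545,105,.062),(110,514,-.062),(500,514,-.062)]:
        # x by pixel col approx
        x=(u-325)/450*.138
        r.append((P(ct,[x,yy,.032])-W(u,v))[1])
    for i in range(4):
        c=W(np.mean(cols[i]),np.mean(rows[i])); r+=list(P(ct,[s,y[i],.072])-c)
        for u,sg in ((cre[i][0],-1),(cre[i][1],1)): r.append((P(ct,[s+sg*.065,y[i],.042])-W(u,cre[i][2]))[0])
    for c,uv,yy in [(ct,(543,69),.086),(cd,(290.5,238.4),.086),(cd,(330,181.4),-.086),(cs,(378,222),.086),(cs,(296,232),-.086)]:
        r+=list(P(c,[.085,yy,.149])-uv)
    return np.array(r)
f=least_squares(res,[.612,.015,.232,-.004,.04,.015,-.01,-.035],loss='soft_l1')
print(f.x.round(4)); print(f.fun.round(1))
np.save('tray.npy',f.x)
# red
c,im=load('red1');im2=cv2.imread('pics/side1.png')
hsv=cv2.cvtColor(im,cv2.COLOR_BGR2HSV)
roi=np.zeros(im.shape[:2],'u1');roi[150:225,245:390]=1
wh=((hsv[...,1]<25)&(hsv[...,2]>170)).astype('u1')*roi
cr=((hsv[...,0]>15)&(hsv[...,0]<35)&(hsv[...,1]>40)&(hsv[...,2]>130)).astype('u1')*roi
for n,m,z in (('pull',wh,.072),('cream',cr,.042)):
    pts=np.argwhere(m)[:,::-1].astype(np.float32)
    g=np.array([onz(c,p,z)[:2] for p in pts]).astype(np.float32)
    rr=cv2.minAreaRect(g*1000); print(n,len(pts),rr,g.mean(0))
```

```text
[ 0.6152  0.0166  0.2281 -0.0051  0.033   0.0105 -0.0137 -0.036 ]
[-1.9 -0.4  0.1  0.7  0.2  0.1 -2.9  2.   0.   0.1 -2.7  2.1 -0.   0.1
 -2.8  2.  -0.1  0.1 -2.7  2.6 -1.3  0.5 -3.8 -0.8 -4.5 -0.9 -0.3  1.2
  1.7  0.7]
pull 359 ((632.7006225585938, -264.60308837890625), (23.143634796142578, 13.0455961227417), 14.255537033081055) [ 0.63299954 -0.26459017]
cream 1428 ((633.10302734375, -262.7270202636719), (128.21961975097656, 20.1696834564209), 15.181979179382324) [ 0.6339587  -0.26550177]
```

Run:
```python
from h import *
cd=viewer.get_calibration('side');cs=viewer.get_calibration('scene')
p=np.load('tray.npy');Rt=trayR(p[2]);O=np.r_[p[:2],.065]
C=lambda q:((proj(cd,q)[0]-[230,180])*3.7).round()
print('red pull side (obs ~ top centre 538,52)',C([.6332,-.2664,.072]))
for i in range(4): print('pull top',C(O+Rt.apply([p[3],p[4+i],.072])))
print('cheek L ends',C(O+Rt.apply([-.069,.062,.032])),C(O+Rt.apply([.069,.062,.032])))
for nm,c,im in(('side',cd,'side1'),('scene',cs,'scene1')):
    im=cv2.imread(f'pics/{im}.png').astype(int); m=((im.min(2)>150)&(im.max(2)-im.min(2)<25)).astype('u1')
    k,_,st,ce=cv2.connectedComponentsWithStats(m)
    for P in [[.6332,-.2664,.065]]+[O+Rt.apply([p[3],p[4+i],.068]) for i in range(4)]:
        q=proj(c,P)[0]; d=[(round(np.hypot(*(ce[i]-q)),1),ce[i].round(1),st[i,4]) for i in range(1,k) if st[i,4]>8]
        print(nm,q.round(1),min(d,key=lambda t:t[0]))
```

```text
red pull side (obs ~ top centre 538,52) [530.  48.]
pull top [330. 321.]
pull top [347. 292.]
pull top [365. 262.]
pull top [380. 235.]
cheek L ends [368. 463.] [160. 307.]
side [373.  195.2] (np.float64(3.2), array([373.6, 198.4]), np.int32(97))
side [318.2 267.7] (np.float64(3.4), array([317.9, 271. ]), np.int32(137))
side [322.8 259.9] (np.float64(1.9), array([324.3, 261. ]), np.int32(75))
side [327.6 251.7] (np.float64(2.1), array([329.2, 253. ]), np.int32(77))
side [331.8 244.3] (np.float64(1.9), array([333.4, 245.4]), np.int32(62))
scene [219.7 262.1] (np.float64(0.5), array([219.2, 262.3]), np.int32(44))
scene [349.4 238. ] (np.float64(1.9), array([348.5, 236.3]), np.int32(24))
scene [339.9 239.1] (np.float64(0.5), array([339.5, 239.3]), np.int32(36))
scene [329.7 240.3] (np.float64(2.1), array([328.5, 238.6]), np.int32(24))
scene [320.2 241.4] (np.float64(0.7), array([319.6, 241.1]), np.int32(27))
```

```bash
cat >> h.py <<'E'
p=np.load('tray.npy');Rt=trayR(p[2]);O=np.r_[p[:2],.065]
T=lambda q:O+Rt.apply(q)
def back(lean): return (Rt*R.from_euler('y',-lean)).apply([0,0,1])
def state(t):
    tp=Rt.inv().apply(manip.current_tool_pos()-O)*1000
    print(t,'t%.1f'%manip.current_clock(),'tray',tp.round(1),'gap %.1f'%(manip.current_finger_gap()*1e3),'F',Rt.inv().apply(manip.current_force()).round(1))
def nudge(y0,y1,lean=.28,z=.084):
    q=toolq(Rt,lean);b=back(lean);P=lambda y:T([p[3]-(z-.066)*np.tan(lean),y,z])
    manip.move_pose(P(y0)+.09*b,q); manip.servo_line(P(y0),vel=.12); state('down')
    effector.close(f_grip=4); state('closed')
    manip.servo_line(P(y1),vel=.04); manip.sleep(.2); state('moved')
    effector.open_jaws(); state('open'); manip.servo_line(P(y1)+.09*b,vel=.15)
E
python3 - <<'E'
from h import *
for y in (p[5],.027,p[6],-.027):
    j=manip.solve_ik(T([-.01,y,.084]),toolq(Rt,.28)); print(None if j is None else np.round(j,2))
manip.move_pose(T([-.06,-.07,.30]),toolq(Rt))
nudge(p[5],.027)
nudge(p[6],-.027)
manip.move_pose(T([-.06,-.02,.26]),toolq(Rt)); manip.sleep(.2)
c,im=shot('tray2'); cv2.imwrite('pics/c3.png',cv2.resize(im[60:300,225:485,::-1],None,fx=2.4,fy=2.4))
E
```

```text
None
None
None
NoneTraceback (most recent call last):
  File "<stdin>", line 5, in <module>
  File "h.py", line 35, in nudge
    manip.move_pose(P(y0)+.09*b,q); manip.servo_line(P(y0),vel=.12); state('down')
    ~~~~~~~~~~~~~~~^^^^^^^^^^^^^^^
bench.PlanningError: the arm cannot take that pose within its joint ranges
```

Run:
```python
from h import *
flip=R.from_euler('z',np.pi)
y90=R.from_euler('z',np.pi/2)
for z in (.066,.084):
  for lean in (-.3,-.2,-.1,0,.05,.1,.15,.2,.25,.3):
    o=[]
    for k,rz in (('n',0),('f',np.pi),('90',np.pi/2),('-90',-np.pi/2)):
        q=(R.from_quat(toolq(Rt,lean))*R.from_euler('z',rz)).as_quat()
        o.append((k,[manip.solve_ik(T([-.008,y,z]),q) is not None for y in (.027,0,-.027)], manip.solve_ik(T([-.008,0,z])+.09*back(lean),q) is not None))
    print(z,lean,[(k,''.join('01'[v] for v in l)+'/'+'01'[h]) for k,l,h in o])
print(manip.current_q().round(2))
```

```text
0.066 -0.3 [('n', '111/1'), ('f', '111/1'), ('90', '111/1'), ('-90', '111/1')]
0.066 -0.2 [('n', '111/1'), ('f', '111/1'), ('90', '111/1'), ('-90', '111/1')]
0.066 -0.1 [('n', '111/1'), ('f', '111/1'), ('90', '111/1'), ('-90', '111/1')]
0.066 0 [('n', '111/1'), ('f', '111/1'), ('90', '111/1'), ('-90', '111/1')]
0.066 0.05 [('n', '111/1'), ('f', '111/1'), ('90', '111/1'), ('-90', '111/1')]
0.066 0.1 [('n', '111/1'), ('f', '111/1'), ('90', '111/1'), ('-90', '111/1')]
0.066 0.15 [('n', '111/0'), ('f', '111/0'), ('90', '111/0'), ('-90', '111/0')]
0.066 0.2 [('n', '111/0'), ('f', '111/0'), ('90', '111/0'), ('-90', '111/0')]
0.066 0.25 [('n', '011/0'), ('f', '011/0'), ('90', '011/0'), ('-90', '011/0')]
0.066 0.3 [('n', '001/0'), ('f', '001/0'), ('90', '001/0'), ('-90', '001/0')]
0.084 -0.3 [('n', '111/1'), ('f', '111/1'), ('90', '111/1'), ('-90', '111/1')]
0.084 -0.2 [('n', '111/1'), ('f', '111/1'), ('90', '111/1'), ('-90', '111/1')]
0.084 -0.1 [('n', '111/1'), ('f', '111/1'), ('90', '111/1'), ('-90', '111/1')]
0.084 0 [('n', '111/1'), ('f', '111/1'), ('90', '111/1'), ('-90', '111/1')]
0.084 0.05 [('n', '111/1'), ('f', '111/1'), ('90', '111/1'), ('-90', '111/1')]
0.084 0.1 [('n', '111/1'), ('f', '111/1'), ('90', '111/1'), ('-90', '111/0')]
0.084 0.15 [('n', '111/0'), ('f', '111/0'), ('90', '111/0'), ('-90', '111/0')]
0.084 0.2 [('n', '011/0'), ('f', '011/0'), ('90', '011/0'), ('-90', '011/0')]
0.084 0.25 [('n', '001/0'), ('f', '001/0'), ('90', '001/0'), ('-90', '001/0')]
0.084 0.3 [('n', '000/0'), ('f', '000/0'), ('90', '000/0'), ('-90', '000/0')]
[ 0.99 -0.21 -0.52  2.31 -0.69  0.7   1.15]
```

Leaning further is out of reach, so I change the approach. With the tool turned 90° (closing along y) the body easily clears the rail. One tapered open fingertip could then act as a pusher between the two inner pulls. I'll measure the fingertip profile from the wrist image.

Run:
```python
from h import *
c,im=load('red1'); tp=manip.current_tool_pos()
# tool frame at red1: pos [.63977,-.27970,.30105], q down
P0=np.array([.63977,-.27970,.30105]);Rq=R.from_quat([.70710678,.70710678,0,0])
g=im.astype(int)
def cast(u,v,xp):
    e,d=ray(c,(u,v)); e=Rq.inv().apply(e-P0); d=Rq.inv().apply(d); t=(xp-e[0])/d[0]; return (e+d*t)*1000
for v in range(288,410,8):
    r=g[v,90:225]; lum=r.mean(1); light=np.where((lum>105)&(r[:,2]>=r[:,0]))[0]+90; dark=np.where(lum<35)[0]+90
    o=[]
    if len(light): o+=['light',light[0],light[-1],cast(light[0],v,.0095).round(1)[1:],cast(light[-1],v,.0095).round(1)[1:]]
    if len(dark): o+=['dark',dark[0],dark[-1]]
    print(v,*o)
```

```text
288
296 light 186 203 [-57.   19.1] [-49.8  19.1]
304 light 161 198 [-64.8  11.4] [-49.8  11.4] dark 202 211
312 light 153 193 [-65.3   4.3] [-49.7   4.3] dark 197 211
320 light 145 188 [-65.7  -2.2] [-49.6  -2.2] dark 90 212
328 light 137 182 [-66.2  -8.3] [-50.   -8.2] dark 90 213
336 light 129 177 [-66.5 -13.9] [-49.9 -13.9] dark 90 213
344 light 124 172 [-65.9 -19.1] [-49.8 -19.1] dark 90 209
352 light 125 167 [-63.4 -24. ] [-49.8 -24. ] dark 90 223
360
368
376
384
392 light 188 224 [-36.8 -44.1] [-26.8 -44.1] dark 117 185
400 light 184 224 [-36.9 -47.5] [-26.1 -47.5] dark 112 182
408 light 175 224 [-38.2 -50.6] [-25.4 -50.6] dark 104 133
```

The fingertip is chamfered: about 11 mm thick at the very tip and 19 mm after 8 mm. That is just enough to wedge into the 14 mm gap between the inner pulls. I descend carefully, checking the force.

```bash
cat >> h.py <<'E'
def q90(lean=0.): # tool x=-X (camera toward robot), y=Y, z=-Z
    M=(Rt*R.from_euler('y',-lean)).as_matrix(); return R.from_matrix(np.c_[-M[:,0],M[:,1],-M[:,2]]).as_quat()
def Ft(): return Rt.inv().apply(manip.current_force())
E
python3 - <<'E'
from h import *
print('gap',manip.current_finger_gap())
h=manip.current_finger_gap()/2
A=lambda a,tip:T([p[3],a-h,tip+.019])
manip.move_pose(A(-.0072,.27),q90()); state('hover')
manip.servo_line(A(-.0072,.085),vel=.2); manip.sleep(.2); state('above'); F0=Ft()
for tip in np.arange(.076,.057,-.002):
    manip.servo_line(A(-.0072,tip),vel=.02); F=Ft()-F0; print(round(tip*1000),F.round(1))
    if abs(F[2])>10 or abs(F[1])>10: print('stop'); manip.servo_line(A(-.0072,tip+.004),vel=.05); break
state('end')
c,im=shot('wedge'); cv2.imwrite('pics/wedge.png',im[:,:,::-1])
E
```

```text
gap 0.09182188629225776
hover t5.9 tray [ -4.7 -53.2 288.7] gap 91.7 F [ 0.1  0.3 -0.2]Traceback (most recent call last):
  File "<stdin>", line 6, in <module>
bench.PlanningError: the arm cannot follow that straight line within its joint ranges
```

Run:
```python
from h import *
h=.0459
A=lambda a,tip:T([p[3],a-h,tip+.019])
print(manip.current_q().round(2))
qf=(R.from_quat(q90())*R.from_euler('z',np.pi)).as_quat()
for tip in (.27,.24,.2,.16,.12,.1,.085,.06):
    for q in (q90(),qf):
        j=manip.solve_ik(A(-.0072,tip),q); print(tip,None if j is None else j.round(2))
```

```text
[ 0.72 -0.15 -0.43  2.23 -0.53  0.65  2.45]
0.27 [ 0.72 -0.15 -0.43  2.23 -0.53  0.65  2.45]
0.27 [ 1.29 -0.21 -0.9   2.22 -0.71  0.72 -0.51]
0.24 [ 0.71 -0.08 -0.45  2.24 -0.52  0.56  2.44]
0.24 [ 1.5  -0.15 -1.15  2.23 -0.72  0.63 -0.5 ]
0.2 [ 0.7   0.01 -0.49  2.25 -0.5   0.44  2.41]
0.2 [ 0.19 -0.    0.01  2.27 -0.51  0.44 -0.72]
0.16 [ 0.67  0.12 -0.51  2.25 -0.45  0.33  2.36]
0.16 [-1.03  0.31  1.39  2.29 -1.14  0.61 -0.14]
0.12 [ 0.6   0.22 -0.47  2.24 -0.4   0.23  2.33]
0.12 [-0.81  0.37  1.14  2.28 -1.3   0.57 -0.02]
0.1 [ 1.08  0.44 -1.08  2.22  0.84  0.27  1.18]
0.1 [-0.63  0.35  0.91  2.27 -1.32  0.49  0.  ]
0.085 [ 1.07  0.5  -1.08  2.22  1.04  0.29  1.  ]
0.085 [-0.44  0.33  0.68  2.26 -1.32  0.41  0.01]
0.06 [ 1.04  0.6  -1.09  2.2   1.29  0.34  0.79]
0.06 [-0.26  0.36  0.45  2.24 -1.39  0.34  0.08]
```

Run:
```python
from h import *
h=.0459
A=lambda a,tip:T([p[3],a-h,tip+.019])
for lean in (-.1,-.2,-.25):
  for tip,a in ((.27,-.0072),(.16,-.0072),(.12,-.0072),(.085,-.0072),(.058,-.0072),(.058,.004),(.058,-.023)):
    j=manip.solve_ik(A(a,tip),q90(lean)); print(lean,tip,a,None if j is None else j.round(2))
```

```text
-0.1 0.27 -0.0072 [ 0.75 -0.11 -0.49  2.16 -0.37  0.73  2.28]
-0.1 0.16 -0.0072 [ 0.65  0.15 -0.54  2.18 -0.17  0.45  2.08]
-0.1 0.12 -0.0072 [ 0.53  0.23 -0.44  2.17 -0.12  0.36  2.03]
-0.1 0.085 -0.0072 [ 0.41  0.3  -0.32  2.16 -0.15  0.29  2.05]
-0.1 0.058 -0.0072 [ 0.33  0.36 -0.25  2.15 -0.2   0.25  2.1 ]
-0.1 0.058 0.004 [ 0.29  0.35 -0.24  2.16 -0.2   0.24  2.07]
-0.1 0.058 -0.023 [ 0.37  0.37 -0.27  2.13 -0.21  0.26  2.14]
-0.2 0.27 -0.0072 [ 0.77 -0.06 -0.56  2.09 -0.23  0.82  2.13]
-0.2 0.16 -0.0072 [ 0.67  0.19 -0.6   2.1   0.01  0.57  1.89]
-0.2 0.12 -0.0072 [ 0.56  0.27 -0.5   2.1   0.06  0.5   1.84]
-0.2 0.085 -0.0072 [ 0.43  0.33 -0.39  2.08  0.06  0.44  1.83]
-0.2 0.058 -0.0072 [ 0.34  0.39 -0.3   2.07  0.04  0.39  1.85]
-0.2 0.058 0.004 [ 0.32  0.38 -0.29  2.08  0.04  0.39  1.82]
-0.2 0.058 -0.023 [ 0.38  0.39 -0.31  2.06  0.03  0.4   1.89]
-0.25 0.27 -0.0072 [ 0.78 -0.03 -0.6   2.05 -0.16  0.87  2.06]
-0.25 0.16 -0.0072 [ 0.69  0.22 -0.64  2.06  0.08  0.64  1.82]
-0.25 0.12 -0.0072 [ 0.58  0.3  -0.55  2.06  0.14  0.57  1.76]
-0.25 0.085 -0.0072 [ 0.47  0.36 -0.44  2.04  0.15  0.51  1.74]
-0.25 0.058 -0.0072 [ 0.38  0.41 -0.36  2.03  0.14  0.47  1.75]
-0.25 0.058 0.004 [ 0.36  0.4  -0.36  2.04  0.15  0.46  1.72]
-0.25 0.058 -0.023 [ 0.41  0.42 -0.37  2.02  0.13  0.48  1.79]
```

```bash
cat >> h.py <<'E'
LN=-.2
def A(a,tip,h=.0459): return T([p[3]+.0038,a-h,tip+.0186])
E
python3 - <<'E'
from h import *
a0=-.0072
manip.move_pose(A(a0,.25),q90(LN)); state('hover')
manip.servo_line(A(a0,.085),vel=.2); manip.sleep(.2); state('above'); F0=Ft()
for tip in np.arange(.076,.057,-.002):
    manip.servo_line(A(a0,tip),vel=.02); F=Ft()-F0; print(round(tip*1000),F.round(1))
    if abs(F[2])>10 or abs(F[1])>10: print('stop'); manip.servo_line(A(a0,tip+.004),vel=.05); break
state('end')
shot('wedge')
E
```

```text
hover t6.3 tray [ -1.5 -53.  268.2] gap 91.8 F [-0.8 -0.5  0.2]
above t7.5 tray [ -0.5 -53.7 104.6] gap 92.1 F [ 0.8  1.  -0.4]
76 [ 0.  -1.3 -0.2]
74 [-1.  -0.4  0.8]
72 [-1.  -1.4 -0. ]
70 [-1.3 -1.5  0.1]
68 [-0.7 -1.4  0.8]
66 [-0.1 -0.7  1.9]
64 [-1.2 -2.3  2.6]
62 [-0.  -1.7  0.7]
60 [-1.6 -1.4 -0.3]
58 [-0.5 -1.6  0.3]
end t10.4 tray [ -1.5 -53.   76.4] gap 91.9 F [ 0.3 -0.6 -0. ]
```

View pics/wedge.png

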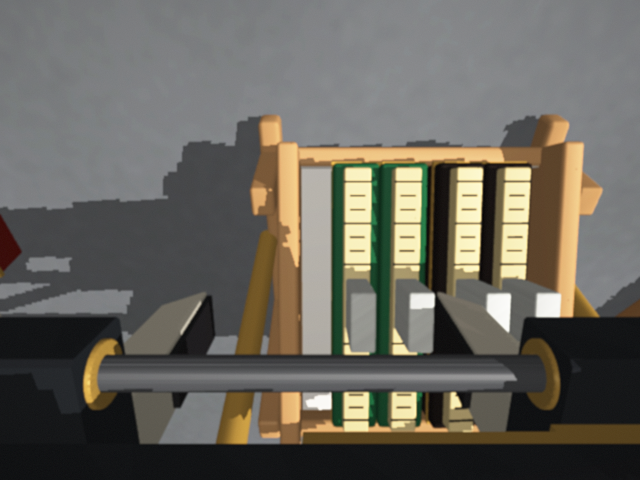

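The wedge worked: the right finger now sits between the green pull near (420,300) and the dark pull near (497,300). Next I push the dark pair left and the green pair right, withdraw, and check reach for the red grasp.

Run:
```python
from h import *
F0=Ft()
def push(a0,a1):
    for a in np.linspace(a0,a1,5)[1:]:
        manip.servo_line(A(a,.058),vel=.03); F=Ft()-F0
        if abs(F[1])>6: print('F',a,F.round(1)); break
    state('pushed')
push(-.0072,.0035); push(.0035,-.0225)
manip.servo_line(A(-.0205,.058),vel=.05)
manip.servo_line(A(-.0205,.20),vel=.25); manip.sleep(.15); shot('tray3'); state('up')
M=lambda Rb,lean:(lambda m:R.from_matrix(np.c_[-m[:,0],m[:,1],-m[:,2]]).as_quat())((Rb*R.from_euler('y',-lean)).as_matrix())
Rr=R.from_euler('z',.257)
for l in (-.26,):
    b=(Rr*R.from_euler('y',-l)).apply([0,0,1]); G=np.array([.6332,-.2664,.0645])
    for up in (0,.1,.25):
        j=manip.solve_ik(G+.019*b+[0,0,up],M(Rr,l)); print('red',up,None if j is None else j.round(2))
for x,z in ((-.0128,.0745),(-.02,.12),(-.04,.17),(-.08,.2),(-.1,.23)):
    j=manip.solve_ik(T([x,0,z])+.019*back(-.1),q90(-.1)); print('tray',x,z,None if j is None else j.round(2))
```

```text
pushed t11.4 tray [ -1.2 -42.1  76.6] gap 92.1 F [0.7 1.  1. ]
pushed t12.9 tray [ -1.3 -68.9  76.6] gap 91.9 F [ 1.  -0.5 -0.7]
up t14.1 tray [ -2.2 -65.7 217.4] gap 91.9 F [ 0.2  0.8 -0.6]
red 0 [ 0.59  0.9  -0.52  1.32  0.53  1.29  1.8 ]
red 0.1 [ 0.6   0.8  -0.55  1.27  0.49  1.43  1.84]
red 0.25 [ 0.58  0.69 -0.56  1.11  0.43  1.68  1.91]
tray -0.0128 0.0745 [ 0.43  0.32 -0.48  2.2   0.22  0.24  1.6 ]
tray -0.02 0.12 [ 0.58  0.21 -0.61  2.24  0.08  0.32  1.73]
tray -0.04 0.17 [ 0.75  0.07 -0.71  2.29 -0.18  0.4   1.99]
tray -0.08 0.2 [ 0.82 -0.06 -0.69  2.37 -0.43  0.45  2.27]
tray -0.1 0.23 [ 0.85 -0.18 -0.64  2.41 -0.55  0.55  2.42]
```

```bash
python3 - <<'E'
from h import *
c,im=load('tray3'); hsv=cv2.cvtColor(im,cv2.COLOR_BGR2HSV)
m=((hsv[...,0]>15)&(hsv[...,0]<35)&(hsv[...,1]>40)&(hsv[...,1]<140)&(hsv[...,2]>150))
n=Rt.apply([0,0,1]); P=[]
for v,u in np.argwhere(m):
    e,d=ray(c,(u,v)); q=e+d*((T([0,0,.042])-e)@n)/(d@n); q=Rt.inv().apply(q-O)*1000
    if 15<q[0]<60 and abs(q[1])<64: P.append(q[1])
hst,_=np.histogram(P,np.arange(-65,66,1)); on=hst>hst.max()*.4
ys=np.arange(-64.5,65,1)[on]; g=np.split(ys,np.where(np.diff(ys)>2)[0]+1)
print([(x[0],x[-1],x.mean()) for x in g])
E
cat >> h.py <<'E'
def QM(Rb,lean):
    m=(Rb*R.from_euler('y',-lean)).as_matrix(); return R.from_matrix(np.c_[-m[:,0],m[:,1],-m[:,2]]).as_quat()
E
python3 - <<'E'
from h import *
Rr=R.from_euler('z',.257); l=-.26
b=(Rr*R.from_euler('y',-l)).apply([0,0,1]); g=np.array([.6332,-.2664,.0645])+.019*b; q=QM(Rr,l)
manip.move_pose(T([-.05,-.15,.24]),q90(LN)); 
manip.move_pose(g+[0,0,.1],q); manip.servo_line(g,vel=.15); manip.sleep(.2)
print(manip.current_tool_pos()-g)
effector.close(f_grip=25); state('grip'); print(manip.current_gripper_force())
manip.servo_line(g+[0,0,.03],vel=.05); manip.sleep(.2); state('lift')
cv2.imwrite('pics/side3.png',viewer.get_image('side')[:,:,::-1]); shot('lift')
a=cv2.imread('pics/side3.png')[120:320,250:450]; w=cv2.imread('pics/lift.png')
cv2.imwrite('pics/v8.png',np.hstack([cv2.resize(a,(400,400)),cv2.resize(w[0:480,80:560],(400,400))]))
E
```

```text
[(np.float64(-50.5), np.float64(-38.5), np.float64(-44.5)), (np.float64(-18.5), np.float64(-7.5), np.float64(-13.0)), (np.float64(5.5), np.float64(16.5), np.float64(11.0))]
[ 0.00086522 -0.00014378  0.00138929]
grip t17.6 tray [ -27.1 -279.7   36.2] gap 9.5 F [-0.1 -0.1 -1.1]
24.994568824768066
lift t18.6 tray [ -12.5 -279.5   61.9] gap 9.7 F [-0.3  0.5 -0.8]
```

View pics/v8.png

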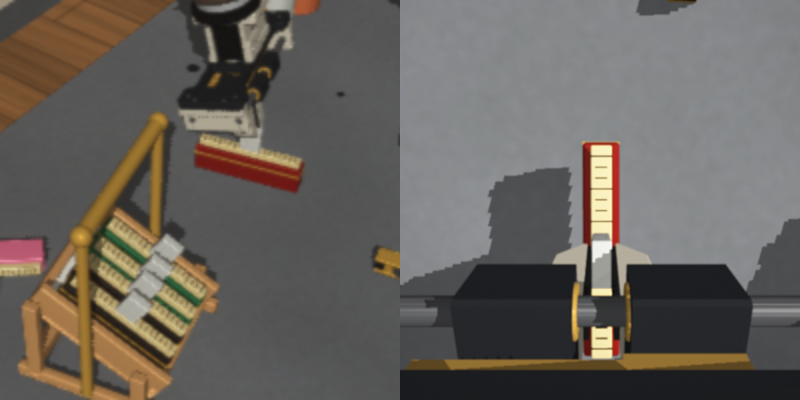

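The red rule is lifted and held square, gap 9.7 mm. The row may not have parted as intended, so I check the pull positions numerically from two fixed cameras.

Run:
```python
from h import *
cs=viewer.get_calibration('scene');cd=viewer.get_calibration('side')
viewer_im=viewer.get_image('scene')[:,:,::-1]; cv2.imwrite('pics/scene3.png',viewer_im)
n=Rt.apply([0,0,1])
def cast(c,uv,z):
    e,d=ray(c,uv); q=e+d*((T([0,0,z])-e)@n)/(d@n); return Rt.inv().apply(q-O)*1000
wc,_=load('tray3'); w1,_=load('tray1')
for nm,c in (('side1',cd),('side3',cd),('scene1',cs),('scene3',cs),('tray1',w1),('tray3',wc)):
    im=cv2.imread(f'pics/{nm}.png').astype(int); m=((im.min(2)>(150 if nm!='tray3' else 110))&(im.max(2)-im.min(2)<25)).astype('u1')
    k,_,st,ce=cv2.connectedComponentsWithStats(m)
    o=[(*cast(c,ce[i],.068).round(0)[:2],int(st[i,4])) for i in range(1,k) if st[i,4]>8]
    print(nm,sorted([t for t in o if abs(t[0])<40 and abs(t[1])<70],key=lambda t:t[1]))
```

```text
side1 [(np.float64(-9.0), np.float64(-36.0), 62), (np.float64(-9.0), np.float64(-13.0), 77), (np.float64(-9.0), np.float64(11.0), 75), (np.float64(-8.0), np.float64(40.0), 137)]
side3 [(np.float64(-8.0), np.float64(-41.0), 92), (np.float64(-9.0), np.float64(-14.0), 80), (np.float64(-9.0), np.float64(13.0), 97), (np.float64(-8.0), np.float64(46.0), 137)]
scene1 [(np.float64(30.0), np.float64(-61.0), 10), (np.float64(-7.0), np.float64(-37.0), 27), (np.float64(-14.0), np.float64(-16.0), 24), (np.float64(22.0), np.float64(-15.0), 9), (np.float64(-4.0), np.float64(9.0), 36), (np.float64(-13.0), np.float64(32.0), 24), (np.float64(29.0), np.float64(41.0), 9)]
scene3 [(np.float64(-13.0), np.float64(-47.0), 23), (np.float64(-13.0), np.float64(-15.0), 25), (np.float64(-13.0), np.float64(9.0), 27), (np.float64(-11.0), np.float64(40.0), 26)]
tray1 [(np.float64(-5.0), np.float64(-37.0), 418), (np.float64(-5.0), np.float64(-14.0), 430), (np.float64(-5.0), np.float64(10.0), 417), (np.float64(-5.0), np.float64(33.0), 415)]
tray3 [(np.float64(-13.0), np.float64(-60.0), 1262), (np.float64(-5.0), np.float64(-44.0), 483), (np.float64(-8.0), np.float64(-34.0), 986), (np.float64(-4.0), np.float64(-13.0), 483), (np.float64(-5.0), np.float64(12.0), 485), (np.float64(-4.0), np.float64(42.0), 463), (np.float64(27.0), np.float64(67.0), 773)]
```

The outer cases moved (to −44 and 41 mm), but the inner ones rocked and came back (−13 and 11 mm). I pushed too high on the pulls. I'll set the red rule back down and push lower, then drop the finger between the cases themselves to finish.

```bash
cat >> h.py <<'E'
def AX(x,a,tip,h=.0459): return T([x+.0038,a-h,tip+.0186])
n_=Rt.apply([0,0,1])
def cast(c,uv,z):
    e,d=ray(c,uv); q=e+d*((T([0,0,z])-e)@n_)/(d@n_); return Rt.inv().apply(q-O)*1000
def rowy(nm):
    c,im=load(nm); im=im.astype(int); m=((im.min(2)>110)&(im.max(2)-im.min(2)<25)).astype('u1')
    k,_,st,ce=cv2.connectedComponentsWithStats(m)
    return sorted([(*cast(c,ce[i],.070).round(1)[:2],int(st[i,4])) for i in range(1,k) if 250<st[i,4]<700 and abs(cast(c,ce[i],.07)[0])<25],key=lambda t:t[1])
E
python3 - <<'E'
from h import *
Rr=R.from_euler('z',.257); l=-.26
b=(Rr*R.from_euler('y',-l)).apply([0,0,1]); g=np.array([.6332,-.2664,.0645])+.019*b
manip.servo_line(g+[0,0,.001],vel=.05); manip.sleep(.1); effector.open_jaws(); manip.servo_line(g+[0,0,.1],vel=.2)
manip.move_pose(T([-.05,-.15,.24]),q90(LN))
a0=-.0066
manip.move_pose(A(a0,.09),q90(LN)); F0=Ft()
manip.servo_line(A(a0,.044),vel=.03); print((Ft()-F0).round(1)); state('in')
for a in (.0,.006,-.005,-.0125,-.0165,-.018): manip.servo_line(A(a,.044),vel=.025); print(a,(Ft()-F0).round(1))
manip.servo_line(A(-.012,.044),vel=.05)
manip.servo_line(A(-.012,.19),vel=.25); manip.sleep(.15); shot('tray4'); print(rowy('tray4')); state('up')
for x,a,t in ((-.022,-.01,.09),(-.022,-.01,.024),(-.022,-.0025,.024),(-.022,-.0175,.024)):
    j=manip.solve_ik(AX(x,a,t),q90(LN)); print(None if j is None else j.round(2))
E
```

```text
[-0.4 -0.1 -0.8]
in t24.7 tray [ -1.2 -52.6  62.7] gap 92.2 F [-0.2 -1.  -0.4]
0.0 [-0.  -0.3 -0.3]
0.006 [-0.3  0.5  0.2]
-0.005 [-0.9  1.3 -0.4]
-0.0125 [-0.3  1.  -0.8]
-0.0165 [-0.7  1.5  0.2]
-0.018 [ 0.8  1.6 -0.1]
[(np.float64(-5.0), np.float64(-45.1), 532), (np.float64(-4.7), np.float64(44.3), 484), (np.float64(19.9), np.float64(64.2), 520)]
up t28.3 tray [ -2.  -57.2 207.7] gap 91.9 F [-1.2  0.4 -0.3]
[ 0.78  0.4  -0.78  2.1   0.41  0.46  1.54]
[ 0.66  0.54 -0.69  2.06  0.65  0.4   1.33]
[ 0.64  0.54 -0.68  2.07  0.65  0.39  1.31]
[ 0.68  0.55 -0.7   2.06  0.64  0.4   1.34]
```

Run:
```python
from h import *
c,im=load('tray4'); g=im.astype(int); m=((g.min(2)>110)&(g.max(2)-g.min(2)<25)).astype('u1')
k,_,st,ce=cv2.connectedComponentsWithStats(m)
print([(cast(c,ce[i],.07).round(0)[:2],st[i]) for i in range(1,k) if st[i,4]>100])
cv2.imwrite('pics/v10.png',im)
```

```text
[(array([-113.,  -55.]), array([     0,      0,    640,    342, 130118], dtype=int32)), (array([-16., -59.]), array([ 314,  181,    9,  156, 1204], dtype=int32)), (array([ -7., -16.]), array([ 361,  181,   29,  156, 2043], dtype=int32)), (array([-6., 13.]), array([410, 181,  18, 156, 908], dtype=int32)), (array([ -43., -252.]), array([ 33, 193,  27,  41, 389], dtype=int32)), (array([ -34., -280.]), array([  0, 223,  13,  11, 110], dtype=int32)), (array([  -3., -173.]), array([ 101,  253,   96,   30, 1261], dtype=int32)), (array([ -5., -45.]), array([330, 252,  16,  35, 532], dtype=int32)), (array([-5., 44.]), array([455, 252,  16,  35, 484], dtype=int32)), (array([ 17., 157.]), array([ 573,  265,   67,   51, 1750], dtype=int32)), (array([20., 64.]), array([478, 273,  31,  60, 520], dtype=int32)), (array([  37., -115.]), array([ 208,  300,   65,   54, 2909], dtype=int32)), (array([ 76., -32.]), array([ 154,  374,  368,    8, 2224], dtype=int32)), (array([  90., -122.]), array([189, 393,  72,  11, 430], dtype=int32)), (array([99., -7.]), array([ 281,  393,  197,   38, 4800], dtype=int32))]
```

View pics/v10.png

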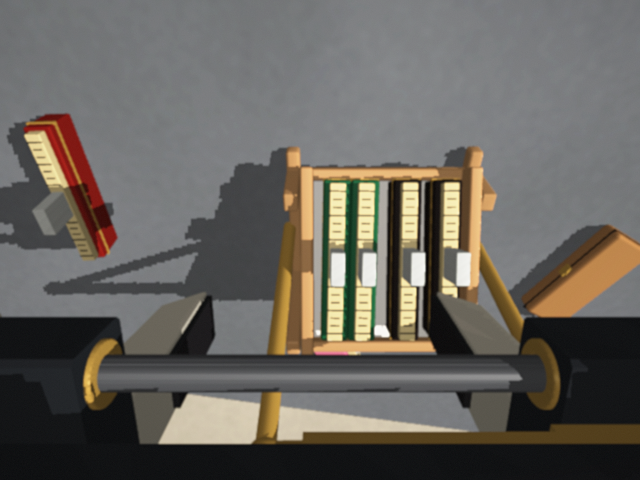

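The view shows the green pulls at u=338 and 369 (y about −45 and −22.6 mm), and the dark pulls at u=418 and 463 (about 12 and 44 mm). White floor shows between the inner cases: the greens are set and the inner dark case still needs moving. Now I lower the finger into that floor gap and push low.

```bash
cat >> h.py <<'E'
def pulls(nm):
    c,im=load(nm); g=im.astype(int); m=((g.min(2)>150)&(g.max(2)-g.min(2)<30)).astype('u1')
    k,_,st,ce=cv2.connectedComponentsWithStats(m); o=[]
    for i in range(1,k):
        q=cast(c,ce[i],.07)
        if st[i,4]>60 and abs(q[0])<40 and abs(q[1])<64: o.append((*q.round(1)[:2],int(st[i,2]),int(st[i,3]),int(st[i,4])))
    return sorted(o,key=lambda t:t[1])
E
python3 - <<'E'
from h import *
print('before',pulls('tray4'))
x=-.022;a0=-.0106
manip.move_pose(AX(x,a0,.09),q90(LN)); F0=Ft()
for t in (.05,.038,.03,.021):
    manip.servo_line(AX(x,a0,t),vel=.06); F=Ft()-F0; print(t,F.round(1))
    if abs(F[2])>12: print('stop'); break
else:
    for a in (-.0065,-.003,-.010,-.0165): manip.servo_line(AX(x,a,.021),vel=.04); print(a,(Ft()-F0).round(1))
    manip.servo_line(AX(x,-.010,.021),vel=.06)
manip.servo_line(AX(x,-.010,.19),vel=.25); manip.sleep(.15); shot('tray5'); print(pulls('tray5')); state('up')
E
```

```text
before [(np.float64(-18.5), np.float64(-59.5), 8, 154, 928), (np.float64(-4.4), np.float64(-45.0), 16, 34, 472), (np.float64(-6.2), np.float64(-16.3), 28, 155, 1718), (np.float64(0.1), np.float64(12.7), 15, 84, 552), (np.float64(-4.8), np.float64(44.6), 15, 34, 452)]
0.05 [-1.8  0.4 -1.2]
0.038 [-0.7  1.1 -0.7]
0.03 [-0.7  0.8 -1.1]
0.021 [-1.3 -0.6 -0.8]
-0.0065 [-0.4  0.1 -0.9]
-0.003 [-0.8  1.2 -1.4]
-0.01 [-0.6  0.3 -0.5]
-0.0165 [-0.3  0.9 -1.2]
[(np.float64(-4.6), np.float64(-50.1), 14, 33, 457), (np.float64(-4.6), np.float64(-27.7), 15, 33, 457), (np.float64(-14.4), np.float64(-9.4), 37, 154, 4684), (np.float64(-8.6), np.float64(26.9), 14, 32, 284), (np.float64(-7.5), np.float64(49.6), 14, 27, 327)]
up t33.0 tray [-18.7 -55.2 207.8] gap 91.8 F [ 0.3 -1.2 -0.6]
```

The row is now well parted: pulls at −50, −28, +27 and +50 mm. Next I grasp the red rule again and carry it to hover over the slot.

Run:
```python
from h import *
Rr=R.from_euler('z',.257); l=-.26
b=(Rr*R.from_euler('y',-l)).apply([0,0,1]); g=np.array([.6332,-.2664,.0640])+.019*b; q=QM(Rr,l)
manip.move_pose(T([-.05,-.15,.24]),q90(LN)); manip.move_pose(g+[0,0,.09],q)
manip.servo_line(g-[.0008,0,.0012],vel=.15); manip.sleep(.15)
d=manip.current_tool_pos()-g; print('err mm',(d*1000).round(1))
effector.close(f_grip=25); state('grip')
manip.servo_line(g+[0,0,.02],vel=.06); manip.servo_line(g+[-.03,0,.2],vel=.3)
manip.move_pose(T([-.07,-.17,.24]),q90(-.1))
G=lambda x,z,y=-.0004:T([x,y,z])+.019*back(-.1)
manip.move_pose(G(-.045,.18),q90(-.1)); manip.sleep(.15); state('hover')
print('cmd tray',(Rt.inv().apply(G(-.045,.18)-O)*1000).round(1))
c,im=shot('hover'); cv2.imwrite('pics/hs.png',viewer.get_image('side')[:,:,::-1]); cv2.imwrite('pics/hc.png',viewer.get_image('scene')[:,:,::-1])
hsv=cv2.cvtColor(im[:,:,::-1].copy(),cv2.COLOR_BGR2HSV)
# red/cream of held rule in wrist view
for nm in ('hover','lift'):
    im=cv2.imread(f'pics/{nm}.png');hsv=cv2.cvtColor(im,cv2.COLOR_BGR2HSV)
    m=(((hsv[...,0]<6)|(hsv[...,0]>174))&(hsv[...,1]>150)&(hsv[...,2]>50)).astype('u1'); m[:,:250]=0; m[:,400:]=0
    v,u=np.where(m); print(nm,len(u),u.min(),u.max(),v.min(),v.max(),cv2.minAreaRect(np.c_[u,v].astype(np.float32)[v<290]))
```

```text
err mm [ 0.2 -0.2  0.5]
grip t36.5 tray [ -28.5 -279.5   35.2] gap 9.8 F [0.4 0.2 0.9]
hover t39.6 tray [-42.1  -1.6 199. ] gap 9.5 F [-0.5 -0.4 -0.7]
cmd tray [-43.1  -0.4 198.9]
hover 2455 300 344 173 429 ((321.9999694824219, 230.99996948242188), (43.99999237060547, 115.99998474121094), 0.0)
lift 2256 300 342 172 425 ((320.9999694824219, 230.49996948242188), (116.99998474121094, 41.99999237060547), 90.0)
```

Run:
```python
from h import *
G=lambda x,z,y=.0002:T([x,y,z])+.019*back(-.1)
F0=Ft()
for x,z,v in ((-.022,.125,.12),(-.0135,.095,.08),(-.0135,.08,.05),(-.0135,.077,.02),(-.0135,.0755,.02),(-.0135,.0745,.02)):
    try: manip.servo_line(G(x,z),vel=v)
    except manip.PlanningError as e: print('plan',x,z); manip.move_pose(G(x,z),q90(-.1))
    F=Ft()-F0; print(x,z,F.round(1))
    if np.linalg.norm(F)>8: print('STOP'); break
manip.sleep(.2); state('in'); print('F',(Ft()-F0).round(1)); print('cmd',(Rt.inv().apply(G(-.0135,.0745)-O)*1000).round(1))
c,im=shot('ins')
hsv=cv2.cvtColor(im[:,:,::-1].copy(),cv2.COLOR_BGR2HSV)
m=(((hsv[...,0]<6)|(hsv[...,0]>174))&(hsv[...,1]>150)&(hsv[...,2]>40)).astype('u1'); m[:,:250]=0; m[:,400:]=0
v,u=np.where(m); print(len(u),u.min(),u.max(),v.min(),v.max())
im2=viewer.get_image('scene'); cv2.imwrite('pics/ins_s.png',im2[:,:,::-1])
```

```text
-0.022 0.125 [-0.6 -0.8 -0.5]
-0.0135 0.095 [ 0.2 -0.7 -0.2]
-0.0135 0.08 [-1.   0.  -0.1]
-0.0135 0.077 [ 0.8  0.1 -0.2]
-0.0135 0.0755 [ 0.5 -0.3 -0.8]
-0.0135 0.0745 [-0.  0. -1.]
in t42.4 tray [-11.6   0.2  93.4] gap 9.9 F [-1.3 -0.6 -1.5]
F [-0.5 -0.9 -0.6]
cmd [-11.6   0.2  93.4]
2199 300 342 173 429
```

Run:
```python
from h import *
G=lambda x,z,y=.0002:T([x,y,z])+.019*back(-.1)
F0=Ft()
manip.servo_line(G(-.0135,.0737),vel=.01); manip.sleep(.1); print((Ft()-F0).round(1))
effector.close(f_grip=3); manip.sleep(.2); state('soft')
effector.open_jaws(); state('open')
manip.servo_line(G(-.0135,.125),vel=.15)
manip.servo_line(G(-.03,.18),vel=.25); manip.sleep(.3)
c,im=shot('fin'); print(pulls('fin')); state('up')
cv2.imwrite('pics/fin_side.png',viewer.get_image('side')[:,:,::-1]);cv2.imwrite('pics/fin_scene.png',viewer.get_image('scene')[:,:,::-1])
hsv=cv2.cvtColor(im[:,:,::-1].copy(),cv2.COLOR_BGR2HSV)
m=((hsv[...,0]>15)&(hsv[...,0]<35)&(hsv[...,1]>40)&(hsv[...,1]<150)&(hsv[...,2]>140))
P=np.array([cast(c,(u,v),.042)[:2] for v,u in np.argwhere(m)]); P=P[(abs(P[:,0]+4)<66)&(abs(P[:,1])<62)]
for y in (-50,-28,0,27,50):
    s=P[abs(P[:,1]-y)<9]
    if len(s)>50:
        hi=s[s[:,0]>15];lo=s[s[:,0]<-20]; print(y,len(s),'x',s[:,0].min().round(1),s[:,0].max().round(1),'y hi',hi[:,1].mean().round(1),'lo',lo[:,1].mean().round(1) if len(lo) else None)
```

```text
[-0.9 -1.2 -0.1]
soft t43.3 tray [-11.4   0.2  92.6] gap 10.0 F [ 0.3  0.5 -1.1]
open t44.1 tray [-11.5  -1.   93.2] gap 50.0 F [-1.  -2.  13.4]
[(np.float64(-4.9), np.float64(-52.1), 21, 38, 596), (np.float64(-4.8), np.float64(-26.3), 17, 38, 531), (np.float64(-4.6), np.float64(-1.1), 15, 33, 470), (np.float64(-4.5), np.float64(21.3), 15, 34, 467), (np.float64(-21.7), np.float64(29.8), 5, 152, 271), (np.float64(-4.3), np.float64(50.1), 15, 34, 464)]
up t45.6 tray [-28.    0.7 198.7] gap 91.7 F [ 0.1  0.2 -0.4]
-50 2094 x -66.9 58.8 y hi -52.1 lo -52.4
-28 2006 x -66.9 58.8 y hi -26.3 lo -26.8
0 1806 x -66.9 58.8 y hi -1.5 lo -1.4
27 1387 x -66.9 58.8 y hi 23.3 lo 22.9
50 1873 x -67.0 57.9 y hi 49.7 lo 49.7
```

Run:
```python
from h import *
cs=viewer.get_calibration('scene');cd=viewer.get_calibration('side');cw,_=load('fin')
manip.move_pose(T([-.05,-.15,.24]),q90(LN)); manip.move_pose([.5,-.3,.35],QM(R.from_euler('z',.257),-.1)); manip.sleep(.1)
for nm,n in (('scene','f2_scene'),('side','f2_side')): cv2.imwrite(f'pics/{n}.png',viewer.get_image(nm)[:,:,::-1])
def blobs(f,c,thr,amin):
    g=cv2.imread(f'pics/{f}.png').astype(int); m=((g.min(2)>thr)&(g.max(2)-g.min(2)<30)).astype('u1')
    k,_,st,ce=cv2.connectedComponentsWithStats(m); o=[]
    for i in range(1,k):
        q=cast(c,ce[i],.068)
        if st[i,4]>amin and -20<q[0]<15 and abs(q[1])<64: o.append((q.round(1)[:2],ce[i].round(1),st[i,2:].tolist()))
    return sorted(o,key=lambda t:t[0][1])
B={}
for f,c,th,am in (('fin',cw,150,400),('f2_side',cd,150,20),('f2_scene',cs,150,10)):
    B[f]=blobs(f,c,th,am); print(f); [print('  ',*x) for x in B[f]]
if len(B['fin'])==len(B['f2_side'])==5:
    for a,b in zip(B['fin'],B['f2_side']):
        print('tri',(Rt.inv().apply(tri([ray(cw,a[1]),ray(cd,b[1])])-O)*1000).round(1))
state('end')
```

```text
fin
   [ -4.3 -52.5] [244.8 288.4] [21, 38, 596]
   [ -4.1 -26.5] [281.6 288.6] [17, 38, 531]
   [-4.  -1.1] [317.7 288.8] [15, 33, 470]
   [-3.9 21.5] [349.7 288.9] [15, 34, 467]
   [-3.7 50.4] [390.8 289.2] [15, 34, 464]
f2_side
   [ -8.9 -37.7] [333.6 244.9] [17, 19, 149]
   [-9.1 -0.9] [326.6 257.2] [13, 11, 72]
   [-9.  23.4] [321.7 265.5] [15, 12, 92]
   [-8.  56.2] [314.6 277. ] [17, 15, 135]
f2_scene
   [-10.1 -54.4] [312.2 241.3] [5, 10, 30]
   [ -8.9 -28.3] [323.3 240.2] [5, 10, 29]
   [-13.8  -3.2] [333.7 238. ] [5, 5, 20]
   [-5.8 20.4] [344.1 238.5] [7, 13, 35]
   [-10.5  48.2] [355.5 236.1] [5, 10, 28]
end t47.3 tray [ -17.5 -281.   338.5] gap 92.2 F [ 0.9 -0.9  0.8]
```

Run:
```python
from h import *
manip.move_pose(T([-.05,-.15,.24]),q90(LN))
for nm,y in (('chk1',-.045),('chk2',.030)):
    manip.move_pose(T([-.0182,y,.2086]),q90(LN)); manip.sleep(.15); c,im=shot(nm)
    print(nm,[t for t in pulls(nm)])
    hsv=cv2.cvtColor(im[:,:,::-1].copy(),cv2.COLOR_BGR2HSV)
    m=((hsv[...,0]>15)&(hsv[...,0]<35)&(hsv[...,1]>40)&(hsv[...,1]<150)&(hsv[...,2]>120))
    P=np.array([cast(c,(u,v),.042)[:2] for v,u in np.argwhere(m)])
    for xa,xb in ((20,55),(-55,-25)):
        s=P[(P[:,0]>xa)&(P[:,0]<xb)&(abs(P[:,1])<62)][:,1]; h,_=np.histogram(s,np.arange(-62,62.5,1)); on=np.arange(-61.5,62,1)[:len(h)][h>h.max()*.35]
        print(xa,[(a[0],a[-1]) for a in np.split(on,np.where(np.diff(on)>2)[0]+1)])
state('e')
```

```text
chk1 [(np.float64(-5.0), np.float64(-52.5), 15, 33, 478), (np.float64(-11.9), np.float64(-40.6), 4, 153, 328), (np.float64(-4.7), np.float64(-26.0), 14, 33, 456), (np.float64(-4.7), np.float64(-0.8), 14, 34, 458), (np.float64(-4.7), np.float64(22.0), 15, 34, 452), (np.float64(-7.6), np.float64(50.8), 14, 27, 325)]
20 [(np.float64(-58.5), np.float64(-46.5)), (np.float64(-32.5), np.float64(-20.5)), (np.float64(-7.5), np.float64(4.5)), (np.float64(15.5), np.float64(26.5))]
-55 [(np.float64(-58.5), np.float64(-46.5)), (np.float64(-32.5), np.float64(-20.5)), (np.float64(-6.5), np.float64(4.5)), (np.float64(15.5), np.float64(27.5)), (np.float64(43.5), np.float64(55.5)), (np.float64(59.5), np.float64(61.5))]
chk2 [(np.float64(-7.3), np.float64(-50.8), 24, 36, 484), (np.float64(-4.8), np.float64(-26.2), 20, 35, 560), (np.float64(-4.6), np.float64(-1.2), 15, 34, 487), (np.float64(-4.6), np.float64(21.0), 15, 34, 475), (np.float64(-15.4), np.float64(34.4), 5, 151, 653), (np.float64(-4.7), np.float64(49.7), 14, 34, 460)]
20 [(np.float64(-57.5), np.float64(-45.5)), (np.float64(-32.5), np.float64(-19.5)), (np.float64(-7.5), np.float64(4.5)), (np.float64(14.5), np.float64(26.5)), (np.float64(44.5), np.float64(55.5)), (np.float64(61.5), np.float64(61.5))]
-55 [(np.float64(-59.5), np.float64(-46.5)), (np.float64(-33.5), np.float64(-20.5)), (np.float64(-7.5), np.float64(4.5)), (np.float64(15.5), np.float64(27.5)), (np.float64(43.5), np.float64(55.5)), (np.float64(61.5), np.float64(61.5))]
e t49.4 tray [-18.2  28.4 208.6] gap 91.5 F [ 0.6 -0.6 -0.3]
```

```bash
python3 -c "
from bench import manip
print(manip.hand_in(), manip.current_clock())"
```

```text
the job is handed in; nothing more can be done
the job is handed in; nothing more can be done
```

I put the red rule back in the slot and handed the job in at about 49 s; no verdict was returned. Last pictures: all five cases upright in the right order, nothing touching them. It was not set fully down by hand: I let go with its lower end at the floor, so its middle settled about 10 mm, and the opening fingers nudged the neighbours.

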